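# Seat the nozzle plate on its three-ball dock

## Robot

A 7-joint arm with a two-finger parallel gripper is mounted at the origin on the work surface. World frame = base frame: x ahead of the robot, y to its left, z up, the work surface at z = 0. Lengths are in m, angles in rad, forces in N, time in s.
With the tool pointing down it reaches from about 0.4 to 0.75 m from the base axis. Payload 19.5 kg.
Tool frame: the origin (TCP) lies at the centre of the arm's flange, where the gripper is bolted on; the fingertips stand 173 mm ahead of it and the grasp point (between the pads) lies 155 mm ahead of it (ctrl.tip_extent is the distance from the TCP to the fingertips, in m); z points along the fingers, y is the line along which they close (so a half turn about z gives the same grasp; the last joint's range is limited). The gripper opens to 85 mm and grips with 20 to 120 N. Pads are 22 mm wide; open, the fingers measure 114 mm over their backs; the gripper's body (76 mm by 85 mm) begins 54 mm behind the grasp point. The pads swing forward as they close: fully open they stand 13 mm farther back than shut.
Start: joints at [-1.176, 0.707, -0.028, 1.485, 0.022, 0.951, -0.075], TCP at [0.243, 0.521, 0.405] pointing down, gripper open.
Joint ranges: [-2.71, 2.71], [-0.32, 2.16], [-1.57, 1.52], [0, 2.45], [-1.46, 4.6], [0, 2.02], [-2.83, 2.83]. Speed limits (rad/s): [1.89, 1.89, 2.57, 2.57, 3.01, 3.01, 3.01].

## Interface

Orientations are given as a rotation vector (axis times angle).
In Python, from rig import telemetry, optics, ctrl, look_for, cut_out, tip_of gives the robot as it stands.
- The arm moves only by the tool send_rows, never from a script. Its argument "rows" is one flat list of numbers, 6 for each row, row after row: the shift along the tool's x, y, z in mm, then the turn, a rotation vector about the tool's x, y, z in degrees. A call has 1 to 5 rows; each row is the pose to reach, as a shift and turn from the pose commanded when the call began, along the tool's axes at that moment; what a row does not reach only later rows make up. A row lasts 1/10 s, in which the tool goes at most 50 mm and 8.59 degrees, less where a joint would pass 70% of its speed; a pose out of reach is approached as far as the arm can. A call with a gripper value outside its range is refused whole. "hand" is the closure in counts, from 0 (fully open) to 255 (shut), set as the call begins (left out, the last holds). The fingers move at their own pace and stop on an object; "squeeze" is the grip in N (left out, the last holds). Time passes only in rows, so rows that repeat a pose let the fingers close. It gives the time, the measured TCP pose, the force, the opening and the grip force at its end, in the units of the state.
- telemetry.read_state(): the state, without advancing time (a new reading comes with each control period).
- optics.snapshot(name): name is "side" or "top"; returns (picture, depth): 420x560x3 uint8, red, green, blue; 420x560 float32, m along the optical axis (not along the pixel's ray), 0 where there is no reading.
- optics.camera_info(name): a dict with "fx", "fy", "cx", "cy" (pixels), "extrinsics" (4x4, takes a point from camera to world coordinates). Camera axes: x right, y down, z forward; pixel columns grow to the right and rows downward; lengths in m; the calibration is good to about 2 mm. A picture is of the moment at which its call begins. camera_info takes no time and is no camera call.
- ctrl.close_job(): hands the job in; it is judged then, once.
Trained networks look in the newest picture that a camera, given by its name, has taken for a name from the list of things; names that differ only in an ending like _2 or _b are one class to them, and where a whole thing is asked for, a point or a joint stands for the part that bears it (a point fixed in the world has none). Each returns a list of dicts, best first, with "conf" (0 to 1); they miss things now and then, are a little off and sometimes report something else, mostly with a low value. They report only what shows in the picture. A call takes as long as a camera call. They do not tell look-alikes from the thing itself.
- look_for(query, camera): "centre" ([x, y, z] in m, in world coordinates, good to about 4 mm: the middle of the surface that is visible of it).
- cut_out(query, camera): "mask" (420x560 bool, what is visible of it).
- tip_of(query, camera): "centre" ([x, y, z] in m, in world coordinates, good to about 4 mm: a listed point, or the origin of a listed thing).
The state is a dict: "t": time; "joints": joint angles; "joint_velocities": joint speeds; "joint_efforts": joint torques, N m; "tcp_pos": TCP position; "eef_rot": TCP orientation; "wrist_force": force on the tool from outside, world axes, zero at the start; "ft_torque": the same for the moment, N m; "finger_gap": finger opening in m; "grasp_force": force on a finger pad.
Only numpy, scipy, OpenCV 4.12 (cv2) and the standard library are available. Lean on these libraries where they do the work, as an engineer would, in place of code of your own. Each camera call takes 0.05 s, during which the arm holds its last target. There are 200 camera calls.

## Task

The washed nozzle plate is standing on the lid of the closed storage box: lift it by its black grip and put it back on the three steel balls of the decorating machine's dock, its red-marked lug at the red-capped spring catch. The dock's height was reset by hand and is not known exactly, so feel your way: ease the plate straight down until all three sprung rollers have ridden over its lugs and pull it fully home, level on the balls, never pressing the machine with more than about 2.5 kg (25 N). Then let go, leaving everything else where it stands.

Things in the scene. Friction and masses are not known exactly. Their poses are not given: they have to be found in the camera images.
- plate: Loose nozzle plate, about 0.22 kg: aluminium disc 104 mm across, 8 mm thick, with three lugs at 120 degrees reaching 59 mm from the centre, outer edges rounded. Origin on its centre line in the plane of its feet; deck top 15 mm above it. +x points through the red-marked lug, z up. Under each lug, 44 mm from the centre, a radial vee groove 14 mm wide, 7 mm deep, takes a ball; only the red mark tells the way round.
- grip_top (a point): Centre of the top of the plate's upright black grip, 57 mm above the plate's origin; axes as the plate's. The grip stands on the deck: 28 mm along the plate's x, 16 mm along its y, 42 mm tall. Four steel piping tips, 17 mm wide and 30 mm tall, stand on the deck at x = +-36, y = +-24 mm, so fingers closing along y have a clear lane.
- machine: Cake-decorating machine, fixed: white plinth 200 (x) by 540 (y) by 50 mm; origin at the centre of its underside, z up. Turntable at y = +60 mm under an icing barrel with its nozzle 170 mm up and an arm 345 mm up; column 390 mm tall at y = +232; the dock at y = -150 mm. With the plate home the plate's x points along the machine's x and its origin is nominally 97.5 mm above this origin (see dock_axis).
- dock_axis (a point): Point on the dock's vertical axis, on the plinth's top face (z = 50 mm). The dock: a round stage 198 mm across on a stem, top nominally 84 mm above the table but set by hand up to 15 mm higher or lower (not measured); on it three 12 mm steel balls, centres 12 mm over the stage, 44 mm from the axis at 0, 120, 240 degrees from machine +x. Plate home: its origin on the axis, 13.5 mm over the stage.
- catch_red (a joint): Spring catch outside the ball at 0 degrees (machine +x): black housing with red cap, 38 mm tall over the stage, 76 to 96 mm from the axis; its sprung steel roller, 12 mm across, has its axis 27.5 mm over the stage. Value: roller travel outwards in m: 0 free at its stop, about 0.002 over the lug of a fully home plate, up to 0.003 while the lug's edge passes.
- catch_b (a joint): Same catch, steel cap, at 120 degrees. How they act: lugs coming down meet the rollers about 10 mm above home; all three together resist with 8 to 12 N beyond the plate's weight; from 3 mm above home down they pull it home with up to 6 N, and the balls centre the plate in its vees if it is free to shift. The plate's weight alone does not open them.
- catch_c (a joint): Same catch, steel cap, at 240 degrees; values as for the red one.
- closed_box: Clear polypropylene storage box, closed, blue side latches down, fixed: lid 184 mm (x) by 134 mm (y), its flat top 70 mm above the table; origin at the centre of its underside. The plate starts on its lid.
- pie_bird: Ceramic pie bird, 60 mm wide, 102 mm tall, standing; origin at the centre of its underside. Leave alone.
- loaf_tin: Dark nonstick mini loaf tin, 80 mm (x) by 176 mm (y) by 52 mm; origin at the centre of its underside. Leave alone.
- honey_dipper: Wooden honey dipper standing on its head, 34 mm wide, 160 mm tall; origin at the centre of its underside. Leave alone.
- jar: Amber glass jar, 60 mm wide, 85 mm tall; origin at the centre of its underside. Leave alone.
- spatula: Spatula lying on the table along its x, 240 mm long. Leave alone.
Mind the look-alikes: they are no part of the job. Leave any orange or pink look-alike of the plate alone.

How it is judged:
On the way, in this order (a step that is already met when the one before it is completed fails the run):
1. the plate is lifted clear of the closed box's lid (z of plate in the frame of closed_box above 0.095 m), for 0.1 s.
2. with the robot's fingers on the plate it is pressed against the catches: a roller pushed back more than 1.5 mm (value of joint any of catch_red, catch_b, catch_c above 0.0015 m and contact force between the fingers and plate above 1 N), for 0.05 s.
At the end, for the whole second after the job is handed in: The plate is home on the three balls, red lug at the red catch: centre within 2 mm of the dock axis, turned within 0.04 rad, level within 0.02 rad, all three rollers more than 1 mm back over its lugs, origin less than 115 mm above the machine's underside, at rest and released (horizontal distance between plate and dock_axis below 0.002 m and angle between the x axis of plate and the x axis of machine, either way round below 0.04 rad and angle between plate's own z axis and vertical below 0.02 rad and z of plate in the frame of machine below 0.115 m and value of joint each of catch_red, catch_b, catch_c above 0.001 m and linear speed of plate below 0.01 m/s); the robot touches nothing.
It fails at once if the robot presses the plate on the machine, or the machine itself, with more than about 25 N (at home the springs alone make 33 N of contact force; a straight 25 N push makes it 70 N) ((contact force between plate and machine above 70 N and contact force between the fingers and plate above 3 N) or contact force between any of the fingers, the arm and machine above 25 N).
It fails at once if the pie bird, loaf tin, honey dipper, jar or spatula is pushed more than 20 mm from its place (distance of any of pie_bird, loaf_tin, honey_dipper, jar, spatula from where it was at the start of the episode above 0.02 m).
It also fails if it takes over 48 s, if anything falls off the work surface, if the arm or the gripper's body presses on something with over 40 N, if the wrist force passes 120 N, or if a joint passes its speed limit or range.

## Working session

There is one attempt and no reset: what is moved stays moved. The work goes in short steps, Python scripts to look and compute and a tool call to move; the robot and the scene stay as the last step left them, time stands still between calls to the robot, and variables do not carry over. Pictures are saved under pics/ and viewed, at most 10 in all, crops included, and the job is handed in when it is done.

Besides the shell and the picture viewer there is one more tool, called after "Emit:" as a command line: name --argument value ..., lists and objects as JSON in quotes. send_rows: Moves the arm, as the interface text tells. Its arguments: {"type":"object","properties":{"rows":{"type":"array"},"hand":{"type":"number"},"squeeze":{"type":"number"}},"required":["rows"]}

```bash
ls; mkdir -p pics; cat > h.py <<'E'
import numpy as np, cv2
from scipy.spatial.transform import Rotation as R
from rig import telemetry, optics, ctrl, look_for, cut_out, tip_of
def cloud(d,n):
    c=optics.camera_info(n);v,u=np.indices(d.shape)
    p=np.stack([(u-c['cx'])/c['fx']*d,(v-c['cy'])/c['fy']*d,d],-1)
    E=np.array(c['extrinsics']);return p@E[:3,:3].T+E[:3,3]
E
python3 - <<'E'
from h import *
np.set_printoptions(precision=4,suppress=True)
s=telemetry.read_state();print(s)
for n in('top','side'):
    im,d=optics.snapshot(n);cv2.imwrite(f'pics/{n}0.png',im[...,::-1]);np.savez(f'{n}0.npz',im=im,d=d)
    print(n,np.array(optics.camera_info(n)['extrinsics'])[:3])
    for q in('plate','grip_top','machine','dock_axis','catch_red','catch_b','closed_box'):
        try: print(q,[(np.round(r['centre'],4).tolist(),round(r['conf'],2)) for r in tip_of(q,n)[:4]])
        except Exception as e: print(q,e)
E
```

```text
pics
{'t': 0.0, 'joints': array([-1.1757,  0.7071, -0.0276,  1.485 ,  0.022 ,  0.9509, -0.0755]), 'joint_velocities': array([-0.0001,  0.0019,  0.0006,  0.001 , -0.0004, -0.0006, -0.0011]), 'joint_efforts': array([ -0.0003, -88.3186,   1.2346, -23.6159,   0.0169,   0.0067,
        -0.0001]), 'tcp_pos': array([0.2432, 0.5209, 0.4042]), 'eef_rot': array([-0.6806, -3.0668,  0.0017]), 'wrist_force': array([-0.2382, -0.8725,  0.5185]), 'ft_torque': array([-0.0537,  0.0215, -0.0159]), 'grasp_force': 0.0, 'finger_gap': 0.08520502005895736}
top [[ 0.0474 -0.975   0.2173  0.1296]
 [-0.9989 -0.0471  0.0062 -0.0123]
 [ 0.0042 -0.2173 -0.9761  1.9813]]
plate [([0.4012, -0.4816, 0.0027], 0.96), ([0.2707, -0.2902, -0.0043], 0.89), ([0.4898, -0.2937, 0.066], 0.74), ([0.4898, -0.2928, 0.1272], 0.2)]
grip_top [([0.3947, -0.4832, 0.0589], 0.74), ([0.4921, -0.2953, 0.1264], 0.73), ([0.2679, -0.2847, 0.053], 0.68), ([0.4946, -0.2943, 0.0675], 0.55)]
machine [([0.5041, 0.1718, -0.0013], 0.84)]
dock_axis [([0.4748, 0.0204, 0.0511], 0.8)]
catch_red it knows: closed_box, dock_axis, grip_top, honey_dipper, j
[... 244 characters left out ...]
761]
 [-0.1495  0.502  -0.8518  1.2268]
 [ 0.0182 -0.86   -0.51    0.8495]]
plate [([0.2674, -0.2856, -0.0003], 0.97), ([0.492, -0.2931, 0.0677], 0.9), ([0.4008, -0.483, -0.0013], 0.51)]
grip_top [([0.2624, -0.2881, 0.0564], 0.97), ([0.3988, -0.4784, 0.0549], 0.51)]
machine [([0.5028, 0.1678, 0.0011], 0.94)]
dock_axis [([0.4775, 0.0223, 0.0499], 0.82), ([0.5833, -0.5053, 0.001], 0.47), ([0.491, -0.2908, -0.0029], 0.37)]
catch_red it knows: closed_box, dock_axis, grip_top, honey_dipper, jar, loaf_tin, machine, pie_bird, plate, spatula
catch_b it knows: closed_box, dock_axis, grip_top, honey_dipper, jar, loaf_tin, machine, pie_bird, plate, spatula
closed_box [([0.491, -0.2936, -0.0028], 0.77)]
```

View pics/top0.png

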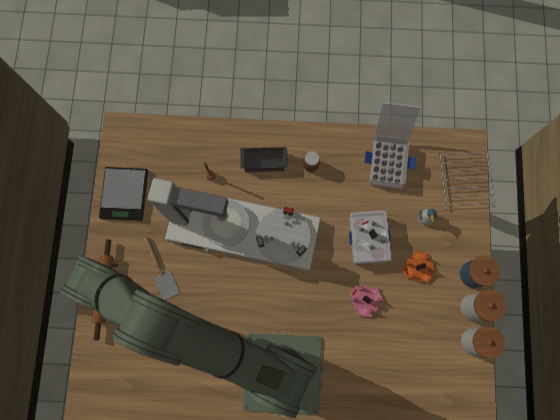

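View pics/side0.png

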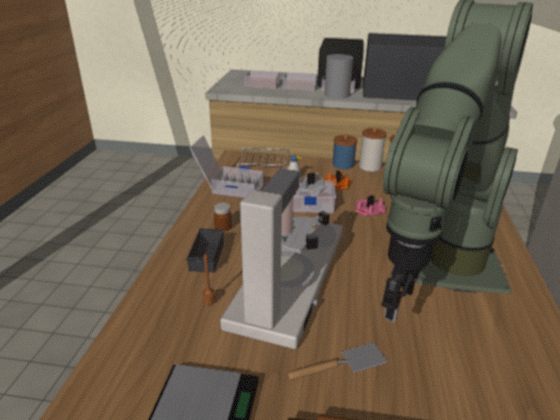

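The top view shows the aluminium plate on the box near (372,233), with its red mark up-left. The dock is near (286,235) with the red catch at (288,211). The orange (420,268) and pink (367,300) plates are decoys. Next I'll measure finely.

```bash
python3 - <<'E'
from h import *
np.set_printoptions(precision=4,suppress=True)
crops=[]
for n in('top','side'):
    z=np.load(f'{n}0.npz');im,d=z['im'],z['d'];P=cloud(d,n);ok=d>0
    print(n,optics.camera_info(n)['fx'])
    for nm,c in(('box',(.492,-.294)),('dock',(.476,.021))):
        m=ok&(np.hypot(P[...,0]-c[0],P[...,1]-c[1])<.13)&(P[...,2]>.03)
        v,u=np.where(m)
        h,b=np.histogram(P[m][:,2],np.arange(.03,.2,.004));print(nm,len(v),[(round(x,3),int(k)) for x,k in zip(b,h) if k>8])
        a=im[v.min():v.max()+1,u.min():u.max()+1];print('crop',u.min(),v.min(),a.shape);
        crops.append(cv2.resize(a,(400,300),interpolation=cv2.INTER_CUBIC))
        hsv=cv2.cvtColor(im,cv2.COLOR_RGB2HSV);red=m&((hsv[...,0]<6)|(hsv[...,0]>174))&(hsv[...,1]>150)&(hsv[...,2]>50)
        p=P[red];print('red',len(p),p.mean(0) if len(p) else '', p.min(0) if len(p) else '',p.max(0) if len(p) else '')
    # plinth top and table-level outline
    m=ok&(abs(P[...,2]-.05)<.005)&(abs(P[...,0]-.5)<.25)&(abs(P[...,1]-.17)<.35)&(im.min(-1)>90)
    c=cv2.minAreaRect((P[m][:,:2]*1000).astype(np.float32));print('plinth',m.sum(),c)
    m=ok&(abs(P[...,2]-.07)<.005)&(np.hypot(P[...,0]-.492,P[...,1]+.294)<.13)
    print('lid',m.sum(),cv2.minAreaRect((P[m][:,:2]*1000).astype(np.float32)))
cv2.imwrite('pics/c0.png',np.vstack([np.hstack(crops[:2]),np.hstack(crops[2:])])[...,::-1])
E
```

```text
top 540.1345976811594
box 1941 [(np.float64(0.054), 18), (np.float64(0.058), 54), (np.float64(0.062), 203), (np.float64(0.066), 348), (np.float64(0.07), 318), (np.float64(0.074), 227), (np.float64(0.078), 173), (np.float64(0.082), 203), (np.float64(0.086), 163), (np.float64(0.09), 83), (np.float64(0.094), 38), (np.float64(0.098), 11), (np.float64(0.102), 14), (np.float64(0.11), 10), (np.float64(0.122), 11), (np.float64(0.126), 12)]
crop 349 211 (52, 43, 3)
red 5 [ 0.5346 -0.2717  0.087 ] [ 0.5299 -0.2784  0.0819] [ 0.5387 -0.2649  0.0948]
dock 3451 [(np.float64(0.034), 19), (np.float64(0.038), 81), (np.float64(0.042), 198), (np.float64(0.046), 301), (np.float64(0.05), 288), (np.float64(0.054), 162), (np.float64(0.058), 106), (np.float64(0.062), 237), (np.float64(0.066), 543), (np.float64(0.07), 653), (np.float64(0.074), 395), (np.float64(0.078), 141), (np.float64(0.082), 35), (np.float64(0.086), 18), (np.float64(0.09), 19), (np.float64(0.094), 22), (np.float64(0.098), 33), (np.float64(0.102), 44), (np.float64(0.106), 69), (np.float64(0.11), 53), (np.float64(0.114), 26)]
crop 246 206 
[... 1021 characters left out ...]
at64(0.038), 12), (np.float64(0.042), 17), (np.float64(0.046), 102), (np.float64(0.05), 260), (np.float64(0.054), 20), (np.float64(0.062), 29), (np.float64(0.066), 83), (np.float64(0.07), 797), (np.float64(0.074), 320), (np.float64(0.078), 36), (np.float64(0.082), 30), (np.float64(0.086), 26), (np.float64(0.09), 23), (np.float64(0.094), 26), (np.float64(0.098), 31), (np.float64(0.102), 50), (np.float64(0.106), 45), (np.float64(0.11), 61)]
crop 281 210 (54, 60, 3)
red 0   
plinth 1907 ((519.1895751953125, 265.20928955078125), (348.7628479003906, 199.2055206298828), 80.14228820800781)
lid 358 ((477.6858215332031, -292.4254150390625), (150.59906005859375, 146.77357482910156), 6.545904159545898)
```

View pics/c0.png

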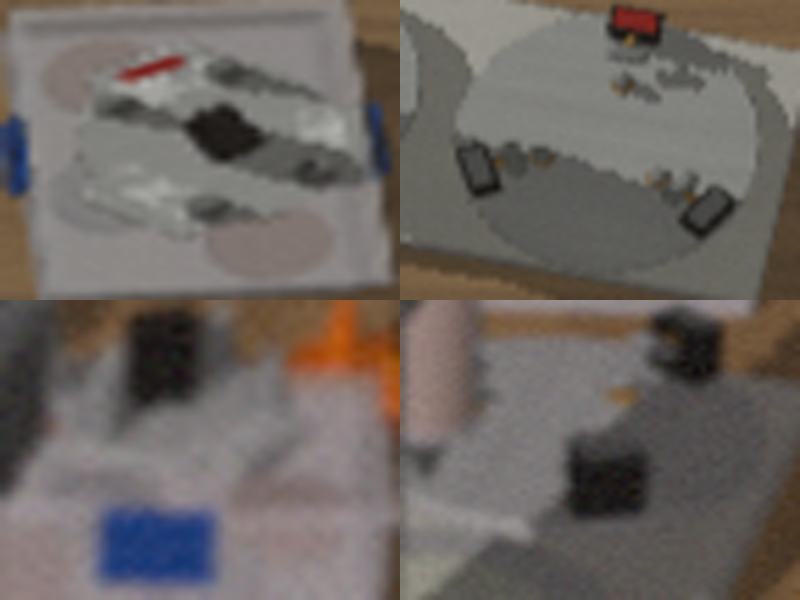

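The crop shows the plate's red lug pointing up-left at about +27°, and the dock with its red-capped catch at the top. The stage is at about z=0.072. I'll refine by fitting projected models to the image.

```bash
cat > fit.py <<'E'
from h import *
from scipy.optimize import minimize
def proj(p,n):
    c=optics.camera_info(n);E=np.linalg.inv(np.array(c['extrinsics']));q=np.asarray(p)@E[:3,:3].T+E[:3,3]
    return np.stack([q[:,0]/q[:,2]*c['fx']+c['cx'],q[:,1]/q[:,2]*c['fy']+c['cy']],-1)
def ray(u,v,z,n):
    c=optics.camera_info(n);E=np.array(c['extrinsics']);d=E[:3,:3]@[(u-c['cx'])/c['fx'],(v-c['cy'])/c['fy'],1];return E[:3,3]+d*(z-E[2,3])/d[2]
def place(p,x,y,yaw): return R.from_euler('z',yaw).apply(p)+[x,y,0]
def circ(r,z,a=0,b=2*np.pi,k=60): t=np.linspace(a,b,k);return np.stack([r*np.cos(t),r*np.sin(t),0*t+z],-1)
def boxp(x0,x1,y0,y1,z0,z1): return np.array([[x,y,z] for x in(x0,x1) for y in(y0,y1) for z in(z0,z1)],float)
def plate_out(z0):
    q=[circ(52,15)/1000,circ(59,15,-.2,.2,9)/1000]
    return q
def draw(im,pts,f,off,col,hull=False,n='top',closed=False):
    q=((proj(pts,n)-off+.5)*f).astype(np.float32)
    if hull:q=cv2.convexHull(q)[:,0];closed=True
    cv2.polylines(im,[q.astype(np.int32).reshape(-1,1,2)],closed,col,1)
E
python3 - <<'E'
from fit import *
np.set_printoptions(precision=4,suppress=True)
z=np.load('top0.npz');im=z['im'];F=8
def hullfit(mask0,off,p0,pts):
    big=cv2.resize(mask0.astype(np.float32),None,fx=F,fy=F,interpolation=cv2.INTER_LINEAR)
    def cost(p):
        c=np.zeros(big.shape,np.uint8);q=((proj(place(pts,*p),'top')-off+.5)*F).astype(np.float32)
        cv2.fillConvexPoly(c,cv2.convexHull(q).astype(np.int32),1);return float(abs(big-c).sum())/F/F
    return minimize(cost,p0,method='Nelder-Mead',options=dict(initial_simplex=np.array(p0)+np.array([[0,0,0],[.006,0,0],[0,.006,0],[0,0,.2]])))
u0,v0,w,h=352,212,40,44
a=im[v0:v0+h,u0:u0+w];g=np.clip((75-a.max(-1).astype(float))/30,0,1)
l,lab,st,_=cv2.connectedComponentsWithStats((g>.3).astype(np.uint8));print(st[1:])
k=1+np.argmin([np.hypot(*(np.array([s[0]+s[2]/2,s[1]+s[3]/2])-[22,20])) for s in st[1:]])
g*=cv2.dilate((lab==k).astype(np.uint8),np.ones((3,3)))
off=np.array([u0,v0])
r=hullfit(g,off,[.491,-.294,.46],boxp(-.014,.014,-.008,.008,.085,.127));print('grip',r.x,np.degrees(r.x[2]),r.fun,g.sum())
hsv=cv2.cvtColor(im,cv2.COLOR_RGB2HSV).astype(int);red=((hsv[...,0]<8)|(hsv[...,0]>172))&(hsv[...,1]>110)&(hsv[...,2]>50)
def cen(x0,x1,y0,y1):
    v,u=np.where(red[y0:y1,x0:x1]);w=hsv[y0:y1,x0:x1,1][v,u];return np.average(u,weights=w)+x0,np.average(v,weights=w)+y0,len(u)
c=cen(352,392,212,240);m=ray(c[0],c[1],.085,'top');print('mark',c,m)
c=cen(275,300,200,222);m2=ray(c[0],c[1],.1105,'top');print('cap',c,m2)
# overlay
px,py,pa=r.x;S=.0725
A=cv2.resize(im[v0:v0+h,u0:u0+w],None,fx=9,fy=9,interpolation=cv2.INTER_CUBIC)
draw(A,place(boxp(-.014,.014,-.008,.008,.085,.127),px,py,pa),9,off,(0,255,0),True)
draw(A,place(circ(52,85)/1000,px,py,pa),9,off,(0,255,255))
for i in range(3): draw(A,place(circ(59,85,-.15,.15,9)/1000,px,py,pa+i*2.0944),9,off,(255,0,0) if i==0 else (255,255,0))
o2=np.array([244,202]);B=cv2.resize(im[202:272,244:324],None,fx=6,fy=6,interpolation=cv2.INTER_CUBIC)
D=(.477,.0208,-.158)
draw(B,place(circ(.099,S),*D),6,o2,(0,255,0));draw(B,place(np.array([[-.1,-.12,.05],[.1,-.12,.05],[.1,.42,.05],[-.1,.42,.05]]),*D),6,o2,(0,255,0),closed=True)
for i in range(3):
    d=(D[0],D[1],D[2]+i*2.0944);draw(B,place(boxp(.076,.096,-.011,.011,S,S+.038),*d),6,o2,(255,255,0),True)
    draw(B,place(circ(.006,S+.012)+[.044,0,0],*d),6,o2,(255,0,255))
H=420;W=np.zeros((H,A.shape[1]+B.shape[1],3),np.uint8);W[:A.shape[0],:A.shape[1]]=A[:H];W[:B.shape[0],A.shape[1]:]=B
cv2.imwrite('pics/fit1.png',W[...,::-1])
E
```

```text
[[21 11  2  2  4]
 [ 9 17  3  2  4]
 [17 17  9 10 57]
 [36 19  1  1  1]
 [37 22  2  8 13]
 [29 27  4  4  9]
 [19 35  2  2  2]]
grip [ 0.4902 -0.2967  0.6118] 35.05236296026622 14.052001953125 51.5
mark (np.float64(364.8378378378378), np.float64(222.36155022947474), 13) [ 0.5344 -0.2714  0.085 ]
cap (np.float64(287.9842955429255), np.float64(209.85402333233623), 39) [0.5612 0.0059 0.1105]
```

View pics/fit1.png

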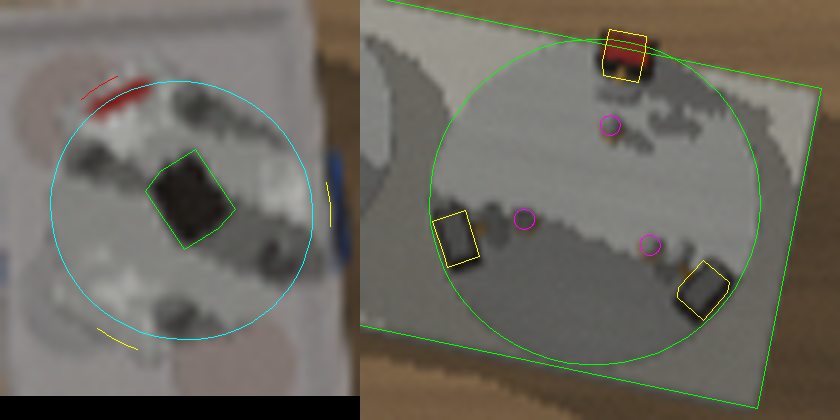

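Dock fit: axis about (0.477, 0.0197), yaw about -9.1°, stage about 0.0725. Plate: about (0.4905, -0.2948), yaw about 29°. Next I'll plan the moves.

```bash
cat > plan.py <<'E'
from h import *
import sys
# usage: plan.py x y z yaw [x y z yaw ...] targets in m,deg ; prints tool-frame offset from current pose
np.set_printoptions(precision=4,suppress=True)
s=telemetry.read_state();T=R.from_rotvec(s['eef_rot']);p=s['tcp_pos']
X=T.as_matrix()[:,0];print('t',s['t'],'p',p,'yaw',np.degrees(np.arctan2(X[1],X[0])),'z',T.as_matrix()[:,2],'F',s['wrist_force'],'j',s['joints'])
for w in np.reshape([float(a) for a in sys.argv[1:]],(-1,4)):
    c,q=np.cos(np.radians(w[3])),np.sin(np.radians(w[3]))
    G=R.from_matrix(np.array([[c,q,0],[q,-c,0],[0,0,-1]]))
    print(np.round(np.r_[T.inv().apply(w[:3]-p)*1000,np.degrees((T.inv()*G).as_rotvec())],1).tolist())
E
python3 plan.py .26 .43 .50 140 .33 .32 .52 115 .40 .15 .52 90 .43 0 .50 70 .47 -.16 .45 45 .4905 -.2948 .36 29
```

```text
t 0.6 p [0.2432 0.521  0.4047] yaw 154.97191412584442 z [-0.0001 -0.0001 -1.    ] F [ 0.4046 -0.3782 -0.0419] j [-1.1757  0.7065 -0.0276  1.4846  0.022   0.9509 -0.0755]
[-53.7, -75.4, -95.3, -0.0, 0.0, 15.0]
[-163.6, -145.4, -115.3, -0.0, 0.0, 40.0]
[-299.0, -269.8, -115.3, -0.0, 0.0, 65.0]
[-389.6, -393.1, -95.3, -0.0, 0.0, 85.0]
[-493.6, -521.1, -45.3, -0.0, 0.0, 110.0]
[-569.2, -634.6, 44.8, -0.0, 0.0, 126.0]
```

Emit:
send_rows --rows '[-20, -30, -40, 0, 0, 7, -54, -60, -80, 0, 0, 15, -80, -90, -105, 0, 0, 23, -110, -110, -115, 0, 0, 31, -145, -135, -115, 0, 0, 39]' --hand 0 --squeeze 40

```text
t: 1.1
tcp_pos: [0.318, 0.3355, 0.5217]
eef_rot: [1.673, 2.659, 0.006]
wrist_force: [1.7, 0.8, -1.0]
finger_gap: 0.0855
grasp_force: 0.0
```

```bash
python3 plan.py  .33 .32 .52 115 .40 .15 .52 90 .43 0 .50 70 .47 -.16 .45 45 .4905 -.2948 .36 29
```

```text
t 1.1 p [0.318  0.3355 0.5217] yaw 115.65718205603861 z [ 0.0021  0.0029 -1.    ] F [ 1.6903  0.7975 -0.9883] j [-0.9951  0.408   0.1825  1.6556 -0.0821  1.0819 -0.3411]
[-19.2, 4.1, 1.7, 0.2, -0.1, 0.7]
[-202.8, -6.4, 1.4, 0.2, -0.1, 25.7]
[-351.0, -44.4, 21.0, 0.1, -0.2, 45.7]
[-512.6, -77.7, 70.6, 0.1, -0.2, 70.7]
[-643.2, -117.9, 160.3, 0.1, -0.2, 86.7]
```

Emit:
send_rows --rows '[-48, 0, 0, 0, 0, 7, -96, -2, 0, 0, 0, 14, -144, -4, 0, 0, 0, 21, -192, -6, 0, 0, 0, 28, -240, -16, 0, 0, 0, 35]'

```text
t: 1.6
tcp_pos: [0.4088, 0.1128, 0.5198]
eef_rot: [2.394, 2.034, 0.001]
wrist_force: [1.2, 0.1, 0.3]
finger_gap: 0.085
grasp_force: 0.0
```

```bash
python3 plan.py .43 0 .50 70 .47 -.16 .45 45 .4905 -.2948 .36 29
```

```text
t 1.6 p [0.4088 0.1128 0.5198] yaw 80.70191522129304 z [ 0.0006  0.0001 -1.    ] F [1.1799 0.0525 0.2926] j [-0.6006  0.3605  0.3887  1.7756 -0.156   1.0352 -0.3169]
[-107.9, 39.1, 19.8, 0.0, -0.0, 10.7]
[-259.4, 104.4, 69.8, 0.0, -0.0, 35.7]
[-389.1, 146.4, 159.8, 0.0, -0.0, 51.7]
```

Emit:
send_rows --rows '[-44, 16, 6, 0, 0, 7, -88, 32, 14, 0, 0, 14, -132, 48, 24, 0, 0, 21, -176, 66, 38, 0, 0, 28, -220, 84, 52, 0, 0, 35]'

```text
t: 2.1
tcp_pos: [0.4567, -0.1178, 0.4674]
eef_rot: [2.895, 1.22, 0.001]
wrist_force: [0.9, 0.3, 0.8]
finger_gap: 0.0852
grasp_force: 0.0
```

```bash
python3 plan.py .4905 -.2948 .36 29 .4905 -.2948 .266 29
```

```text
t 2.1 p [ 0.4567 -0.1178  0.4674] yaw 45.71385901174532 z [ 0.0008 -0.     -1.    ] F [0.9235 0.3046 0.781 ] j [-0.1257  0.5232  0.5336  1.746  -0.3162  0.958  -0.2399]
[-103.2, 147.7, 107.4, 0.0, -0.0, 16.7]
[-103.2, 147.7, 201.4, 0.0, -0.0, 16.7]
```

Emit:
send_rows --rows '[-22, 32, 23, 0, 0, 5, -44, 63, 46, 0, 0, 10, -66, 95, 68, 0, 0, 16, -88, 126, 90, 0, 0, 16.7, -103, 148, 107, 0, 0, 16.7]'

```text
t: 2.6
tcp_pos: [0.4913, -0.2951, 0.3593]
eef_rot: [-3.04, -0.791, 0.001]
wrist_force: [0.8, 1.2, 0.3]
finger_gap: 0.0855
grasp_force: 0.0
```

```bash
python3 plan.py .4905 -.2948 .36 29 .4905 -.2948 .266 29; python3 - <<'E'
from fit import *
im,d=optics.snapshot('side');a=im[110:230,230:390];np.savez('side1.npz',im=im,d=d)
im2,d2=optics.snapshot('top');b=im2[195:275,330:440]
cv2.imwrite('pics/pre.png',np.hstack([cv2.resize(a,(400,300),interpolation=cv2.INTER_CUBIC),cv2.resize(b,(400,300),interpolation=cv2.INTER_CUBIC)])[...,::-1])
for n in('side','top'):
  for q in('plate','grip_top'): print(n,q,[(np.round(r['centre'],4).tolist(),round(r['conf'],2)) for r in tip_of(q,n)[:4]])
E
```

```text
t 2.6 p [ 0.4913 -0.2951  0.3593] yaw 29.156677400459774 z [-0.0008 -0.0002 -1.    ] F [0.7575 1.2274 0.3039] j [ 0.2427  0.814   0.5004  1.5622 -0.4658  0.8871 -0.1524]
[-0.5, -0.6, -0.7, -0.0, 0.0, 0.2]
[-0.5, -0.6, 93.3, -0.0, 0.0, 0.2]
side plate [([0.4919, -0.2916, 0.0704], 0.94), ([0.4011, -0.4803, -0.0017], 0.79), ([0.2675, -0.2892, -0.002], 0.77), ([0.7797, 0.1096, -0.0026], 0.51)]
side grip_top [([0.4898, -0.2959, 0.126], 0.97), ([0.2637, -0.2868, 0.0621], 0.73), ([0.4, -0.479, 0.0562], 0.57)]
top plate [([0.2655, -0.2881, -0.0046], 0.56), ([0.495, -0.2919, 0.0689], 0.38)]
top grip_top [([0.3907, -0.4785, 0.0568], 0.91), ([0.2688, -0.288, 0.0552], 0.85), ([0.4896, -0.2934, 0.1217], 0.45), ([0.7053, 0.3082, 0.0009], 0.16)]
```

View pics/pre.png

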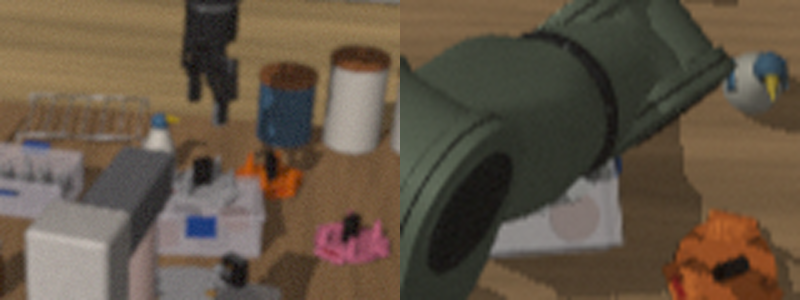

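The side view shows the open gripper (at crop ~(212,60)) straight above the plate on the box. Next I descend.

Emit:
send_rows --rows '[0, 0, 35, 0, 0, 0, 0, 0, 65, 0, 0, 0, 0, 0, 85, 0, 0, 0, 0, 0, 93, 0, 0, 0, 0, 0, 93, 0, 0, 0]'

```text
t: 3.4
tcp_pos: [0.4917, -0.2922, 0.2678]
eef_rot: [-3.039, -0.795, 0.0]
wrist_force: [-0.3, -0.1, 0.8]
finger_gap: 0.0856
grasp_force: 0.0
```

Emit:
send_rows --rows '[0, 0, 0, 0, 0, 0, 0, 0, 0, 0, 0, 0, 0, 0, 0, 0, 0, 0, 0, 0, 0, 0, 0, 0, 0, 0, 0, 0, 0, 0]' --hand 255 --squeeze 30

```text
t: 3.9
tcp_pos: [0.4916, -0.2929, 0.2681]
eef_rot: [3.039, 0.794, 0.001]
wrist_force: [-1.6, 1.5, 7.0]
finger_gap: 0.0155
grasp_force: 31.9
```

Emit:
send_rows --rows '[0, 0, 0, 0, 0, 0, 0, 0, -4, 0, 0, 0, 0, 0, -20, 0, 0, 0, 0, 0, -50, 0, 0, 0, 0, 0, -90, 0, 0, 0]' --squeeze 60

```text
t: 4.4
tcp_pos: [0.4913, -0.2925, 0.3579]
eef_rot: [-3.038, -0.793, 0.003]
wrist_force: [0.8, -0.1, -1.9]
finger_gap: 0.0152
grasp_force: 58.7
```

```bash
python3 plan.py .481 -.16 .39 10  .475 .02 .36 -9; python3 - <<'E'
from fit import *
for n in('side','top'):
  im,d=optics.snapshot(n);np.savez(f'{n}2.npz',im=im,d=d)
  for q in('plate','grip_top'): print(n,q,[(np.round(r['centre'],4).tolist(),round(r['conf'],2)) for r in tip_of(q,n)[:4]])
E
```

```text
t 4.4 p [ 0.4913 -0.2925  0.3579] yaw 29.263395196438392 z [-0.0025  0.0011 -1.    ] F [ 0.7931 -0.066  -1.9393] j [ 0.2381  0.8146  0.5011  1.5678 -0.4682  0.884  -0.1512]
[55.8, -120.7, -31.9, -0.1, 0.1, 19.3]
[138.6, -280.6, -1.7, -0.1, 0.1, 38.3]
side plate [([0.3979, -0.4806, 0.0002], 0.68), ([0.269, -0.2864, -0.0027], 0.63), ([0.4927, -0.2928, 0.1577], 0.62), ([0.5017, 0.1656, 0.0006], 0.28)]
side grip_top [([0.4906, -0.2913, 0.2128], 0.74), ([0.2634, -0.2884, 0.0563], 0.64), ([0.399, -0.4819, 0.0563], 0.55)]
top plate [([0.3965, -0.4821, 0.001], 0.93), ([0.2694, -0.2902, -0.004], 0.61)]
top grip_top [([0.2665, -0.2854, 0.0539], 0.87), ([0.4904, -0.2895, 0.2185], 0.59)]
```

Plate lifted: the side network sees it at z≈0.158, and the weight reads about 1.9 N. Now I'll carry it over the dock.

Emit:
send_rows --rows '[20, -44, -5, 0, 0, 7, 42, -88, -8, 0, 0, 14, 64, -132, -8, 0, 0, 21, 86, -176, -6, 0, 0, 28, 108, -220, -4, 0, 0, 35]'

```text
t: 5.2
tcp_pos: [0.4776, -0.0462, 0.3609]
eef_rot: [3.137, -0.165, -0.002]
wrist_force: [2.5, 0.8, -2.1]
finger_gap: 0.0152
grasp_force: 59.5
```

```bash
python3 plan.py .477 .02 .345 -9.1
```

```text
t 5.2 p [ 0.4776 -0.0462  0.3609] yaw -6.037447258360937 z [-0.0013 -0.0003 -1.    ] F [ 2.4631  0.7944 -2.0534] j [-0.3541  0.75    0.7263  1.893  -0.7028  0.7748 -0.909 ]
[-7.5, -65.8, 15.9, 0.0, 0.1, 3.1]
```

Emit:
send_rows --rows '[-3, -25, 0, 0, 0, 1, -6, -50, 6, 0, 0, 2, -8, -66, 16, 0, 0, 3, -8, -66, 16, 0, 0, 3, -8, -66, 16, 0, 0, 3]'

```text
t: 5.7
tcp_pos: [0.4767, 0.0179, 0.3451]
eef_rot: [3.131, -0.24, -0.002]
wrist_force: [0.5, -0.5, -2.8]
finger_gap: 0.015
grasp_force: 59.7
```

```bash
python3 plan.py .477 .02 .345 -9.1; python3 - <<'E'
from fit import *
out=[]
for n,(u0,v0,u1,v1) in(('side',(270,170,360,260)),('top',(225,190,345,280))):
  im,d=optics.snapshot(n);np.savez(f'{n}3.npz',im=im,d=d)
  for q in('plate','grip_top','dock_axis'): print(n,q,[(np.round(r['centre'],4).tolist(),round(r['conf'],2)) for r in tip_of(q,n)[:4]])
  out.append(cv2.resize(im[v0:v1,u0:u1],(400,400 if n=='side' else 300),interpolation=cv2.INTER_CUBIC))
  if n=='top': out[-1]=np.pad(out[-1],((0,100),(0,0),(0,0)))
cv2.imwrite('pics/over.png',np.hstack(out)[...,::-1])
E
```

```text
t 5.7 p [0.4767 0.0179 0.3451] yaw -8.748281980214006 z [-0.0011 -0.0009 -1.    ] F [ 0.4584 -0.4902 -2.8471] j [-0.4892  0.7786  0.7319  1.9217 -0.7628  0.7449 -1.0306]
[-0.1, -2.1, 0.1, 0.1, 0.1, 0.4]
side plate [([0.2693, -0.2874, -0.004], 0.88), ([0.3986, -0.4814, 0.0016], 0.7), ([0.4777, 0.0193, 0.1447], 0.66), ([0.5051, 0.1704, 0.0001], 0.33)]
side grip_top [([0.3971, -0.4786, 0.0539], 0.64), ([0.2612, -0.2886, 0.0587], 0.6), ([0.4749, 0.018, 0.2026], 0.59)]
side dock_axis [([0.4804, 0.0208, 0.0512], 0.96)]
top plate [([0.2682, -0.2927, -0.0044], 0.88), ([0.4787, 0.0153, 0.1476], 0.69), ([0.3978, -0.4816, -0.001], 0.56)]
top grip_top [([0.3955, -0.4805, 0.0599], 0.86), ([0.2663, -0.2865, 0.0561], 0.83), ([0.4748, 0.0186, 0.2042], 0.52)]
top dock_axis [([0.4758, 0.0193, 0.0499], 0.74)]
```

View pics/over.png

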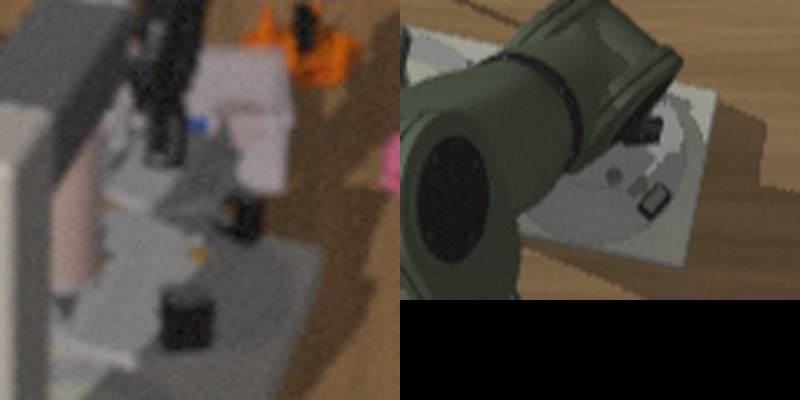

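The side view shows the plate held level over the dock, with the catches around it clear below. I'll centre by 2 mm and lower to just above the catches.

Emit:
send_rows --rows '[0, -2, 5, 0, 0, 0.4, 0, -2, 18, 0, 0, 0.4, 0, -2, 30, 0, 0, 0.4, 0, -2, 36, 0, 0, 0.4, 0, -2, 38, 0, 0, 0.4]'

```text
t: 6.6
tcp_pos: [0.477, 0.0204, 0.3072]
eef_rot: [3.131, -0.25, -0.001]
wrist_force: [1.3, 0.5, -3.4]
finger_gap: 0.015
grasp_force: 59.6
```

```bash
python3 plan.py .477 .02 .304 -9.1; python3 - <<'E'
from fit import *
print(telemetry.read_state()['ft_torque'])
n='side';im,d=optics.snapshot(n);np.savez('side4.npz',im=im,d=d)
# pose overlay: plate at TCP, dock model
S=.0725;f=8;o=np.array([275,185]);A=cv2.resize(im[185:260,275:360],None,fx=f,fy=f,interpolation=cv2.INTER_CUBIC)
s=telemetry.read_state();p=s['tcp_pos'];P=(p[0],p[1],-.159)
draw(A,place(circ(.052,p[2]-.1978+.015),*P),f,o,(0,255,255),n=n)
for i in range(3): draw(A,place(circ(.059,p[2]-.1978+.015,-.15,.15,9),P[0],P[1],P[2]+i*2.0944),f,o,(255,0,0) if i==0 else(255,255,0),n=n)
draw(A,place(boxp(-.014,.014,-.008,.008,p[2]-.1978+.015,p[2]-.1978+.057),*P),f,o,(0,255,0),True,n=n)
for i in range(3): draw(A,place(boxp(.076,.096,-.013,.013,S,S+.038),.477,.0197,-.159+i*2.0944),f,o,(255,0,255),True,n=n)
draw(A,place(circ(.099,S),.477,.0197,0),f,o,(0,255,0),n=n)
cv2.imwrite('pics/low.png',A[...,::-1])
E
```

```text
t 6.6 p [0.477  0.0204 0.3072] yaw -9.144856833661152 z [-0.0008 -0.0002 -1.    ] F [ 1.2879  0.4857 -3.3672] j [-0.4554  0.8318  0.6593  1.9594 -0.8436  0.6508 -0.9749]
[0.0, 0.4, 3.2, 0.0, 0.0, -0.0]
[-0.02390921 -0.03945212 -0.00223474]
```

View pics/low.png

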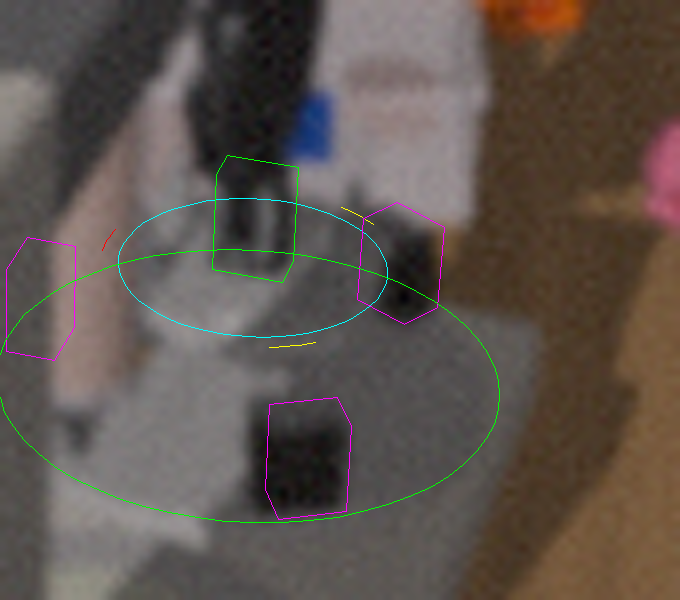

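The overlay agrees with the plate, the grip and the dock housings to within about 2 mm. Feeling down now.

Emit:
send_rows --rows '[0, 0, 2, 0, 0, 0, 0, 0, 4, 0, 0, 0, 0, 0, 6, 0, 0, 0, 0, 0, 7, 0, 0, 0, 0, 0, 8, 0, 0, 0]'

```text
t: 7.15
tcp_pos: [0.4771, 0.0203, 0.2997]
eef_rot: [3.132, -0.25, -0.0]
wrist_force: [-0.9, 0.5, -2.3]
finger_gap: 0.0152
grasp_force: 59.6
```

Emit:
send_rows --rows '[0, 0, 0.7, 0, 0, 0, 0, 0, 1.4, 0, 0, 0, 0, 0, 2, 0, 0, 0, 0, 0, 2.5, 0, 0, 0, 0, 0, 3, 0, 0, 0]'

```text
t: 7.65
tcp_pos: [0.477, 0.0204, 0.2967]
eef_rot: [3.132, -0.25, -0.0]
wrist_force: [0.1, 0.3, -2.5]
finger_gap: 0.0153
grasp_force: 59.6
```

Emit:
send_rows --rows '[0, 0, 0.4, 0, 0, 0, 0, 0, 0.8, 0, 0, 0, 0, 0, 1.2, 0, 0, 0, 0, 0, 1.6, 0, 0, 0, 0, 0, 2, 0, 0, 0]'

```text
t: 8.15
tcp_pos: [0.4771, 0.0204, 0.2947]
eef_rot: [3.132, -0.25, -0.0]
wrist_force: [0.2, 0.3, -1.5]
finger_gap: 0.0152
grasp_force: 59.9
```

Emit:
send_rows --rows '[0, 0, 0.4, 0, 0, 0, 0, 0, 0.8, 0, 0, 0, 0, 0, 1.2, 0, 0, 0, 0, 0, 1.6, 0, 0, 0, 0, 0, 2, 0, 0, 0]'

```text
t: 8.65
tcp_pos: [0.4774, 0.0205, 0.2929]
eef_rot: [-3.131, 0.249, -0.002]
wrist_force: [3.4, 3.7, 5.6]
finger_gap: 0.0148
grasp_force: 60.9
```

```bash
python3 - <<'E'
from h import *
s=telemetry.read_state();print(s['tcp_pos'],s['wrist_force'],s['ft_torque'],R.from_rotvec(s['eef_rot']).as_matrix()[:,2])
E
```

```text
[0.47736028 0.02052636 0.2929424 ] [3.37302367 3.69344307 5.56210559] [ 0.50622044 -0.46637876  0.04324895] [ 1.10926533e-03  2.92130876e-04 -9.99999342e-01]
```

Emit:
send_rows --rows '[0.3, -0.5, 0.2, 0, 0, 0, 0.3, -0.5, 0.4, 0, 0, 0, 0.3, -0.5, 0.6, 0, 0, 0, 0.3, -0.5, 0.8, 0, 0, 0, 0.3, -0.5, 1, 0, 0, 0]'

```text
t: 9.15
tcp_pos: [0.4777, 0.0208, 0.292]
eef_rot: [3.132, -0.25, 0.002]
wrist_force: [3.0, 1.2, 8.7]
finger_gap: 0.0151
grasp_force: 61.5
```

Emit:
send_rows --rows '[0.4, -0.2, 0.3, 0, 0, 0, 0.4, -0.2, 0.6, 0, 0, 0, 0.4, -0.2, 0.9, 0, 0, 0, 0.4, -0.2, 1.2, 0, 0, 0, 0.4, -0.2, 1.5, 0, 0, 0]'

```text
t: 9.65
tcp_pos: [0.478, 0.0208, 0.2905]
eef_rot: [3.132, -0.25, 0.001]
wrist_force: [1.0, 1.0, 10.2]
finger_gap: 0.0154
grasp_force: 61.6
```

```bash
python3 - <<'E'
from h import *
s=telemetry.read_state();print(s['tcp_pos'],s['wrist_force'],s['ft_torque'],R.from_rotvec(s['eef_rot']).as_matrix()[:,2])
E
```

```text
[0.47802352 0.02080938 0.29053359] [ 0.95584247  1.00442175 10.21660154] [ 0.29144874 -0.18349549 -0.01720766] [ 8.81177972e-04 -1.81331538e-04 -9.99999595e-01]
```

Emit:
send_rows --rows '[0.1, -0.2, 0.4, 0, 0, 0, 0.1, -0.2, 0.8, 0, 0, 0, 0.1, -0.2, 1.2, 0, 0, 0, 0.1, -0.2, 1.6, 0, 0, 0, 0.1, -0.2, 2, 0, 0, 0]'

```text
t: 10.15
tcp_pos: [0.4781, 0.021, 0.2884]
eef_rot: [3.131, -0.25, 0.001]
wrist_force: [1.6, 0.9, 6.1]
finger_gap: 0.0151
grasp_force: 61.0
```

Emit:
send_rows --rows '[0, 0, 0.3, 0, 0, 0, 0, 0, 0.6, 0, 0, 0, 0, 0, 0.9, 0, 0, 0, 0, 0, 1.2, 0, 0, 0, 0, 0, 1.5, 0, 0, 0]'

```text
t: 10.65
tcp_pos: [0.478, 0.0211, 0.2866]
eef_rot: [3.131, -0.25, -0.0]
wrist_force: [2.1, 0.6, 1.8]
finger_gap: 0.0152
grasp_force: 60.4
```

```bash
python3 - <<'E'
from h import *
s=telemetry.read_state();print(s['tcp_pos'],s['wrist_force'],s['ft_torque'],R.from_rotvec(s['eef_rot']).as_matrix()[:,2])
E
```

```text
[0.47799504 0.0210832  0.28664524] [2.0723157  0.56685742 1.84260416] [ 0.21759271 -0.38926997 -0.01612683] [-8.51748559e-05 -1.71485147e-04 -9.99999982e-01]
```

Emit:
send_rows --rows '[0.2, 0, 0.3, 0, 0, 0, 0.2, 0, 0.6, 0, 0, 0, 0.2, 0, 0.9, 0, 0, 0, 0.2, 0, 1.2, 0, 0, 0, 0.2, 0, 1.5, 0, 0, 0]' --squeeze 25

```text
t: 11.15
tcp_pos: [0.4782, 0.0211, 0.2851]
eef_rot: [3.132, -0.25, -0.0]
wrist_force: [0.6, 1.0, -1.8]
finger_gap: 0.015
grasp_force: 59.9
```

Emit:
send_rows --rows '[0.1, 0, 0.2, 0, 0, 0, 0.1, 0, 0.4, 0, 0, 0, 0.1, 0, 0.6, 0, 0, 0, 0.1, 0, 0.8, 0, 0, 0, 0.1, 0, 1, 0, 0, 0]'

```text
t: 11.65
tcp_pos: [0.4783, 0.0211, 0.2842]
eef_rot: [3.132, -0.25, -0.0]
wrist_force: [0.7, 0.2, -4.0]
finger_gap: 0.015
grasp_force: 59.6
```

```bash
python3 - <<'E'
from h import *
s=telemetry.read_state();print(s['tcp_pos'],s['wrist_force'],s['ft_torque'],R.from_rotvec(s['eef_rot']).as_matrix()[:,2])
E
```

```text
[0.47826818 0.02106597 0.2841632 ] [ 0.70884442  0.1659016  -3.97991504] [ 0.21930121 -0.15152423 -0.03280576] [-1.44788404e-04 -9.83654611e-05 -9.99999985e-01]
```

Emit:
send_rows --rows '[0, 0, 0.3, 0, 0, 0, 0, 0, 0.6, 0, 0, 0, 0, 0, 0.9, 0, 0, 0, 0, 0, 1.2, 0, 0, 0, 0, 0, 1.2, 0, 0, 0]' --hand 255 --squeeze 30

```text
t: 12.15
tcp_pos: [0.4784, 0.0212, 0.2831]
eef_rot: [-3.131, 0.25, -0.001]
wrist_force: [2.3, 3.0, -1.1]
finger_gap: 0.0152
grasp_force: 59.9
```

Emit:
send_rows --rows '[0, 0, 0.2, 0, 0, 0, 0, 0, 0.4, 0, 0, 0, 0, 0, 0.6, 0, 0, 0, 0, 0, 0.8, 0, 0, 0, 0, 0, 0.8, 0, 0, 0]'

```text
t: 12.65
tcp_pos: [0.4784, 0.0212, 0.2827]
eef_rot: [-3.131, 0.25, -0.001]
wrist_force: [0.9, 4.8, 12.9]
finger_gap: 0.015
grasp_force: 62.2
```

```bash
python3 - <<'E'
from h import *
s=telemetry.read_state();print(s['tcp_pos'],s['wrist_force'],s['ft_torque'],R.from_rotvec(s['eef_rot']).as_matrix()[:,2])
E
```

```text
[0.4784402  0.0211824  0.28268275] [ 0.93320469  4.81602299 12.86112835] [ 1.2417657  -0.27719837 -0.14349682] [ 9.50586226e-04  6.23711438e-04 -9.99999354e-01]
```

All three balls are in contact (about +15 N net), so the plate is on them. I'll ease the side load and then release.

Emit:
send_rows --rows '[0, -0.3, 0, 0, 0, 0, 0, -0.5, -0.1, 0, 0, 0, 0, -0.5, -0.2, 0, 0, 0]'

```text
t: 12.95
tcp_pos: [0.4785, 0.0214, 0.2827]
eef_rot: [3.131, -0.25, 0.001]
wrist_force: [1.2, 1.6, 5.4]
finger_gap: 0.0152
grasp_force: 61.2
```

Emit:
send_rows --rows '[0, 0, 0, 0, 0, 0, 0, 0, 0, 0, 0, 0, 0, 0, 0, 0, 0, 0, 0, 0, 0, 0, 0, 0, 0, 0, 0, 0, 0, 0]' --hand 120

```text
t: 13.45
tcp_pos: [0.4783, 0.0215, 0.2824]
eef_rot: [3.131, -0.25, -0.0]
wrist_force: [-0.8, 0.0, -0.3]
finger_gap: 0.045
grasp_force: 0.0
```

```bash
python3 - <<'E'
from fit import *
s=telemetry.read_state();print(s['tcp_pos'],s['wrist_force'],s['ft_torque'],s['finger_gap'])
for n in('side','top'):
  im,d=optics.snapshot(n);np.savez(f'{n}5.npz',im=im,d=d)
  for q in('plate','grip_top'): print(n,q,[(np.round(r['centre'],4).tolist(),round(r['conf'],2)) for r in tip_of(q,n)[:4]])
E
```

```text
[0.47834991 0.02150056 0.28236507] [-0.77219304  0.03004748 -0.31588682] [ 0.01052642 -0.02902998  0.03154913] 0.045005994498696265
side plate [([0.4782, 0.025, 0.0859], 0.93), ([0.3998, -0.4803, -0.0002], 0.74), ([0.2681, -0.2877, 0.0], 0.63)]
side grip_top [([0.4779, 0.0186, 0.1389], 0.91), ([0.2629, -0.2893, 0.0599], 0.81), ([0.3997, -0.4814, 0.056], 0.5)]
top plate [([0.3989, -0.4811, 0.0], 0.89), ([0.2704, -0.2877, -0.003], 0.82), ([0.4825, 0.025, 0.083], 0.63)]
top grip_top [([0.3956, -0.4811, 0.0554], 0.91), ([0.2695, -0.2871, 0.0577], 0.91), ([0.4785, 0.0231, 0.1407], 0.79), ([0.4792, 0.0203, 0.0831], 0.54)]
```

Emit:
send_rows --rows '[0, 0, -15, 0, 0, 0, 0, 0, -45, 0, 0, 0, 0, 0, -90, 0, 0, 0, 0, 0, -130, 0, 0, 0, 0, 0, -160, 0, 0, 0]'

```text
t: 14.25
tcp_pos: [0.4781, 0.0214, 0.4447]
eef_rot: [3.131, -0.25, 0.002]
wrist_force: [-0.4, 1.0, -1.2]
finger_gap: 0.0452
grasp_force: 0.0
```

Emit:
send_rows --rows '[0, 45, -10, 0, 0, 0, 0, 90, -10, 0, 0, 0, 0, 140, -10, 0, 0, 0, 0, 190, -10, 0, 0, 0, 0, 240, -10, 0, 0, 0]'

```text
t: 14.75
tcp_pos: [0.4396, -0.2172, 0.4525]
eef_rot: [-3.132, 0.249, -0.0]
wrist_force: [1.8, 1.1, 0.2]
finger_gap: 0.0454
grasp_force: 0.0
```

```bash
python3 - <<'E'
from fit import *
out=[];S=.0718;D=(.4783,.0212,-.159);f=6
for n,(u0,v0,u1,v1) in(('side',(275,195,340,260)),('top',(252,200,318,266))):
  im,d=optics.snapshot(n);o=np.array([u0,v0])
  for q in('plate','grip_top'): print(n,q,[(np.round(r['centre'],4).tolist(),round(r['conf'],2)) for r in tip_of(q,n)[:4]])
  A=cv2.resize(im[v0:v1,u0:u1],None,fx=f,fy=f,interpolation=cv2.INTER_CUBIC)
  z=S+.0135+.015
  draw(A,place(circ(.052,z),*D),f,o,(0,255,255),n=n)
  for i in range(3):
    d_=(D[0],D[1],D[2]+i*2.0944);draw(A,place(circ(.059,z,-.15,.15,9),*d_),f,o,(255,0,0) if i==0 else(255,255,0),n=n)
    draw(A,place(boxp(.076,.096,-.013,.013,S,S+.038),*d_),f,o,(255,0,255),True,n=n)
  draw(A,place(boxp(-.014,.014,-.008,.008,z,z+.042),*D),f,o,(0,255,0),True,n=n)
  out.append(A)
h=min(a.shape[0] for a in out);cv2.imwrite('pics/home.png',np.hstack([a[:h] for a in out])[...,::-1])
E
```

```text
side plate [([0.4784, 0.0237, 0.0815], 0.79), ([0.2661, -0.2895, 0.0028], 0.79), ([0.3999, -0.4808, 0.0031], 0.75)]
side grip_top [([0.4751, 0.0225, 0.1421], 0.93), ([0.2638, -0.2882, 0.0595], 0.63)]
top plate [([0.2678, -0.2875, -0.0044], 0.73), ([0.397, -0.4805, 0.0005], 0.67), ([0.4814, 0.0248, 0.0834], 0.42)]
top grip_top [([0.2695, -0.2859, 0.0541], 0.77), ([0.3945, -0.4792, 0.0553], 0.76), ([0.4796, 0.0226, 0.139], 0.42)]
```

View pics/home.png

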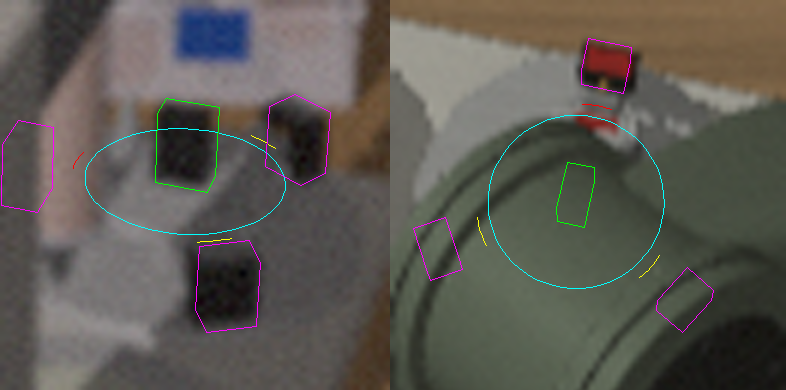

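The red lug lies right at the red catch and the outlines match. I'll move the arm out of the top view to check level.

Emit:
send_rows --rows '[-20, 45, -10, 0, 0, 0, -40, 90, -20, 0, 0, 0, -60, 130, -20, 0, 0, 0, -80, 170, -20, 0, 0, 0, -100, 210, -20, 0, 0, 0]'

```text
t: 15.55
tcp_pos: [0.3081, -0.4071, 0.4725]
eef_rot: [-3.132, 0.246, -0.001]
wrist_force: [1.2, -0.6, -0.8]
finger_gap: 0.0455
grasp_force: 0.0
```

```bash
python3 - <<'E'
from fit import *
s=telemetry.read_state();print(s['t'],s['tcp_pos'])
ims=[];ds=[]
for k in range(16):
  im,d=optics.snapshot('top');ims.append(im);ds.append(np.where(d>0,d,np.nan))
im=np.mean(ims,0);d=np.nan_to_num(np.nanmedian(ds,0));np.savez('topf.npz',im=im,d=d)
im=im.astype(np.uint8);P=cloud(d,'top');S=.0718;D=(.4783,.0212,-.159)
L=R.from_euler('z',-D[2]).apply((P-[D[0],D[1],0]).reshape(-1,3)).reshape(P.shape)
r=np.hypot(L[...,0],L[...,1])
def tilt(m):
  q=L[m];A=np.c_[q[:,0],q[:,1],np.ones(len(q))];c=np.linalg.lstsq(A,q[:,2],rcond=None)[0];res=q[:,2]-A@c
  k=abs(res)<.005;c=np.linalg.lstsq(A[k],q[k,2],rcond=None)[0];return c,k.sum(),(q[k,2]-A[k]@c).std()
print('deck',tilt((r<.05)&(abs(L[...,2]-.1)<.008)));print('stage',tilt((r>.064)&(r<.096)&(abs(L[...,2]-.0718)<.008)))
u0,v0,u1,v1=250,200,322,268;f=8;o=np.array([u0,v0]);A=cv2.resize(im[v0:v1,u0:u1],None,fx=f,fy=f,interpolation=cv2.INTER_CUBIC)
cv2.imwrite('pics/final.png',A[...,::-1])
E
```

```text
15.55 [ 0.30814235 -0.40711353  0.47252866]
deck (array([0.00201905, 0.00174589, 0.09929405]), np.int64(510), np.float64(0.0015050316939198907))
stage (array([-0.00078649, -0.00112851,  0.07108405]), np.int64(992), np.float64(0.0015683349061946775))
```

View pics/final.png

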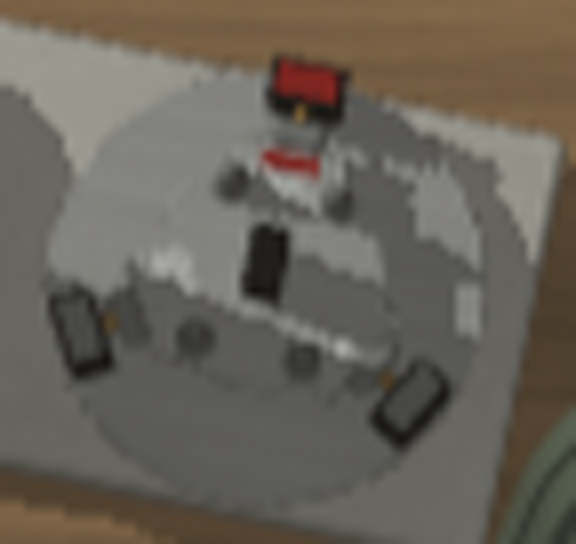

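The plate sits level (about 0.003 rad), with its deck 28.2 mm over the stage against 28.5 mm expected. The red lug (290,160) is under the red catch (308,85). Handing in.

```bash
python3 -c "
from rig import ctrl
print(ctrl.close_job())"
```

```text
the job is handed in; nothing more can be done
None
```

The nozzle plate is back home on the dock's three balls, with its red lug at the red catch. It measured level, it is released and the arm is clear; I handed the job in, but no pass/fail result was returned.

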